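# Complete the sample carrier and hold it up for hand-over

### The job

Complete the set of samples for the laboratory: take the sample pot that stands by itself on the worktop to the right of the carrier, holding its thin plastic lightly, and stand it fully down in the empty pocket of the carrier, then let go of it. Then swing the carrier's handle, which lies over to one side, upright while the carrier still stands, and by the handle's black grip lift the carrier about 10 cm clear of the worktop. Finish while holding it there, level and still, with all three pots standing in it; never tip the pots or the carrier, and leave the other things on the worktop where they are.

Things in the scene. Friction and masses are not known exactly. Their poses are not given: they have to be found in the camera images.
- carrier: stainless sample carrier, 74 (x) by 241 (y) mm, about 0.36 kg empty, standing loose on the worktop; origin at the centre of its underside, z up. Its floor's top is 7 mm above the origin. Flat end plates at y = -116 and +116 mm, 87 mm high, carry the handle's pivots
- pocket_mid (a point): centre of the carrier's middle pocket, in the mouth of its hole, 24 mm above the carrier's underside; axes as the carrier's. The guide plate's top lies here: it has three round 51 mm holes with bevelled mouths in a row, at y = -70, 0 and +70 mm from this point. Two pockets hold a pot, one (any of the three) is empty
- handle (a joint): angle in rad of the carrier's swing handle: 0 is upright, about 1.4 (as found) is folded over to the carrier's -x side, on its stop. A U of 6 mm wire, its cross bar along the carrier's y, 100 mm from the pivots; these lie on the line x = 0, 72 mm above the carrier's underside. It turns easily and falls back if let go
- grip_mid (a point): middle of the black grip on the handle's cross bar: a sleeve 17 mm thick, 100 mm long along the carrier's y, that turns freely on the wire, so the handle swings and the carrier hangs level while it is held fast. As found 89 mm above the worktop, 99 mm to the carrier's -x side; handle upright: 172 mm above the carrier's underside, over its middle
- pot_a_mid (a point): centre, half-way up, of a sample pot standing in a pocket: 66 mm high, about 65 g; body 46 mm thick up to 52 mm, above it the screw lid, 50 mm thick. All three pots look alike. Grip it by the lid: in the carrier only what is above the guide plate is free. Its thin plastic is spoilt if squeezed with more than 45 N on a side
- pot_b_mid (a point): centre, half-way up, of the other pot standing in a pocket, the same as pot_a
- pot_c_mid (a point): centre, half-way up, of the pot that stands by itself on the worktop, the same as pot_a. Standing fully down in a pocket its centre is 40 mm above the carrier's underside
- tape: bystander: roll of beige masking tape lying flat, 100 mm across, 25 mm high; origin at the centre of its underside
- calculator: bystander: dark pocket calculator, 118 by 68 by 15 mm, lying flat; origin at the centre of its underside
- stapler: bystander: stapler, 135 by 34 by 46 mm; origin at the centre of its underside
- phone: bystander: black mobile phone, 158 by 75 by 9 mm, lying flat; origin at the centre of its underside
There are look-alikes about, which are no part of the job. Leave any green or purple look-alike of the part that bears pot_a_mid alone.

How it is judged:
On the way, in this order (a step that is already met when the one before it is completed fails the run):
1. the lone pot stands fully down in the empty pocket and is let go, the carrier standing on the worktop (z of pot_c_mid in the frame of carrier between 0.036 and 0.044 m and x of pot_c_mid in the frame of carrier between -0.006 and 0.006 m and y of pot_c_mid in the frame of carrier between -0.078 and 0.078 m and contact force between the fingers and pot_c below 0.1 N and height (world z) of carrier below 0.006 m), for 0.2 s.
2. the handle is swung upright (within 20 degrees) while the carrier still stands on the worktop (value of joint handle between -0.35 and 0.35 rad and height (world z) of carrier below 0.01 m), for 0.1 s.
At the end, for the whole second after the job is handed in: The carrier hangs from the fingers by the grip of its upright handle (within 20 degrees), 60 to 150 mm above the worktop, level within 0.1 rad, still (20 mm/s, 0.15 rad/s), touching neither the rest of the arm nor the bystanders, with all three pots fully down in its pockets (within 6 mm) (height (world z) of carrier between 0.06 and 0.15 m and angle between carrier's own z axis and vertical below 0.1 rad and linear speed of carrier below 0.02 m/s and angular speed of carrier below 0.15 rad/s and contact force between the fingers and sleeve above 2 N and value of joint handle between -0.35 and 0.35 rad and contact force between carrier and stapler below 0.1 N and contact force between carrier and calculator below 0.1 N and contact force between carrier and phone below 0.1 N and contact force between carrier and tape below 0.1 N and x of pot_a_mid in the frame of carrier between -0.006 and 0.006 m and y of pot_a_mid in the frame of carrier between -0.078 and 0.078 m and z of pot_a_mid in the frame of carrier between 0.034 and 0.046 m and x of pot_b_mid in the frame of carrier between -0.006 and 0.006 m and y of pot_b_mid in the frame of carrier between -0.078 and 0.078 m and z of pot_b_mid in the frame of carrier between 0.034 and 0.046 m and x of pot_c_mid in the frame of carrier between -0.006 and 0.006 m and y of pot_c_mid in the frame of carrier between -0.078 and 0.078 m and z of pot_c_mid in the frame of carrier between 0.034 and 0.046 m and contact force between the arm and carrier below 1 N); the arm keeps its last pose, push and grip.
It fails at once if a pot is squeezed with more than 45 N on a side (contact force between the fingers and pot_a above 90 N or contact force between the fingers and pot_b above 90 N or contact force between the fingers and pot_c above 90 N).
It fails at once if the carrier or a pot is tipped by more than 0.35 rad (20 degrees) (angle between any of carrier, pot_a_mid, pot_b_mid, pot_c_mid's own z axis and vertical above 0.35 rad).
It fails at once if a bystander is moved by more than 30 mm (distance of any of tape, calculator, stapler, phone from where it was at the start of the episode above 0.03 m).
It also fails if it takes over 56 s, if anything falls off the work surface, if the arm or the gripper's body presses on something with over 40 N, if the wrist force passes 120 N, or if a joint passes its speed limit or range.

### The arm

A 7-joint arm with a two-finger parallel gripper is mounted at the origin on a cart in front of the work surface, level with it; the furniture and walls round the work are solid. World frame = base frame: x ahead of the robot, y to its left, z up, the work surface at z = 0. Lengths are in m, angles in rad, forces in N, time in s.
With the tool pointing down it reaches from about 0.4 to 0.9 m from the base axis. Payload 5.6 kg.
Tool frame: the origin (TCP) lies midway between the tips of the shut fingers; the grasp point (between the pads) lies 19 mm behind it; y points along the fingers, z is the direction in which the jaws open and shut, and the axes are right-handed (so a half turn about y gives the same grasp; the last joint's range is limited). The gripper opens to 92 mm and grips with 3 to 60 N. Pads are 20 mm wide; open, the fingers measure 128 mm over their backs; the gripper's body (75 mm by 189 mm) begins 69 mm behind the grasp point.
Start: joints at [-1.162, 0.468, -0.012, 1.603, 0.006, 1.071, -0.056], TCP at [0.284, 0.585, 0.215] pointing down, gripper open.
Joint ranges: [-2.53, 2.53], [-0.31, 2.02], [-1.57, 1.55], [0.28, 2.44], [-1.29, 4.43], [0.15, 1.84], [-2.92, 2.92]. Speed limits (rad/s): [2.57, 2.57, 3.14, 3.14, 3.14, 3.14, 3.14].

### API

Orientations are given as a 3x3 rotation matrix whose columns are the frame's x, y, z axes.
In Python, from station import env, effector, solver, viewer, workorder, search_frame, tip_of gives the robot as it stands. Calls block until the motion is done:
- env.reach(position, orientation): joint-space move of the TCP to a pose.
- env.movel(position, frame=None, rate=0.15): straight line of the TCP; frame=None keeps the orientation; rate is the mean speed in m/s.
- env.goto_joints(angles): joint-space move.
- effector.release() and effector.grasp(squeeze=None): open the fingers fully, or close them until they stop; squeeze is the grip in N (None keeps the last).
- env.pause(seconds).
- solver.inverse_kinematics(position, orientation): joint angles nearest the present ones, or None.
- env.sense(): the state.
- viewer.read_camera(name): name is "side" or "top" or "wrist"; returns (picture, depth): 400x640x3 uint8, red, green, blue; 400x640 float32, m along the optical axis (not along the pixel's ray), 0 where there is no reading.
- viewer.camera_info(name): a dict with "intrinsics" (3x3 intrinsics, pixels), "eye" and "rotation" of the camera in the world; the wrist camera has in their place "T_tool_cam" (4x4, takes a point from camera to tool coordinates, whose origin is the TCP and whose axes are the tool frame's). Camera axes: x right, y up, looking along -z (the intrinsics and any distortion apply to the point x, -y, -z); pixel columns grow to the right and rows downward; lengths in m; the calibration is good to about 2 mm. A picture is of the moment at which its call begins: read the wrist's pose just before it. camera_info takes no time and is no camera call.
A pose or a line that the arm cannot do raises env.PlanningError and nothing moves.
- workorder.finish_job(): hands the job in, once; it reports no verdict.
Trained networks look in the newest picture that a camera, given by its name, has taken for a name from the list of things; names that differ only in an ending like _2 or _b are one class to them, and where a whole thing is asked for, a point or a joint stands for the part that bears it (a point fixed in the world has none). Each returns a list of dicts, best first, with "score" (0 to 1); they miss things now and then, are a little off and sometimes report something else, mostly with a low value. They report only what shows in the picture. A call takes as long as a camera call. They do not tell look-alikes from the thing itself.
- search_frame(camera, name): "at" ([x, y, z] in m, in world coordinates, good to about 4 mm: the middle of the surface that is visible of it).
- tip_of(camera, name): "at" ([x, y, z] in m, in world coordinates, good to about 4 mm: a listed point, or the origin of a listed thing).
The state is a dict: "t": time; "joint_positions": joint angles; "joint_velocities": joint speeds; "tau": joint torques, N m; "ee_pos": TCP position; "tcp_rot": TCP orientation; "wrist_force": force on the tool from outside, world axes, zero at the start; "moment": the same for the moment, N m; "gripper_width": finger opening in m.
Only numpy, scipy, OpenCV 4.12 (cv2) and the standard library are available. Lean on these libraries where they do the work, as an engineer would, in place of code of your own. Each camera call takes 0.05 s, during which the arm holds its last target. There are 200 camera calls.

## Working session

There is one attempt and no reset: what is moved stays moved. The work goes in short steps, each a Python script; the robot and the scene stay as the last script left them, time stands still between calls to the robot, and variables do not carry over. Pictures are saved under pics/ and viewed, about 8 in all and at most 12, crops included, and the job is handed in when it is done.

```bash
mkdir -p pics; ls; python3 - <<'E'
from station import env, viewer, search_frame, tip_of
import cv2
for c in ["top","side"]:
    p,d=viewer.read_camera(c); cv2.imwrite(f"pics/{c}0.png",p[:,:,::-1])
    i=viewer.camera_info(c); print(c,i)
    for n in ["carrier","pocket_mid","grip_mid","pot_a_mid"]:
        print(n,[(x["score"],x["at"]) for x in tip_of(c,n)])
s=env.sense();print(s["t"],s["tcp_rot"],s["gripper_width"])
print(viewer.camera_info("wrist"))
E
```

```text
pics
top {'intrinsics': array([[395.45867318,   0.        , 319.56945525],
       [  0.        , 395.45867318, 198.30984314],
       [  0.        ,   0.        ,   1.        ]]), 'eye': array([ 0.41508768, -0.0202367 ,  1.08880355]), 'rotation': array([[ 2.03839140e-03,  9.90072660e-01, -1.40541712e-01],
       [-9.99861551e-01, -3.03082245e-04, -1.66369301e-02],
       [-1.65143653e-02,  1.40556166e-01,  9.89934968e-01]])}
carrier [(0.96, [0.5649, 0.1316, -0.0013])]
pocket_mid [(0.89, [0.565, 0.1306, 0.0225]), (0.71, [0.564, 0.1273, 0.0403])]
grip_mid [(0.55, [0.4694, 0.1302, 0.0887])]
pot_a_mid [(0.83, [0.6658, 0.0546, 0.0346]), (0.82, [0.5672, -0.0664, 0.0367]), (0.74, [0.647, 0.2881, 0.0357]), (0.52, [0.5614, 0.1269, 0.0416]), (0.52, [0.6717, 0.1452, 0.03])]
side {'intrinsics': array([[408.62048667,   0.        , 317.42027418],
       [  0.        , 408.62048667, 200.55390968],
       [  0.        ,   0.        ,   1.        ]]), 'eye': array([ 0.52340897, -0.86561349,  0.69509386]), 'rotation': array([[ 0.99777083,  0.05095839, -0.04308836],
       [-0.06440027,  0.56602555, -0.
[... 409 characters left out ...]
 [[ 8.99596087e-01  3.80862846e-05  4.36722886e-01]
 [-4.36722885e-01 -1.48479422e-05  8.99596088e-01]
 [ 4.07467088e-05 -9.99999999e-01  3.27600141e-06]] 0.09177384429614999
{'intrinsics': array([[304.60904207,   0.        , 322.28469554],
       [  0.        , 304.60904207, 197.68239493],
       [  0.        ,   0.        ,   1.        ]]), 'T_tool_cam': array([[ 2.88011306e-04, -9.63752947e-01, -2.66796130e-01,
        -7.59018938e-02],
       [-2.30820839e-04,  2.66796070e-01, -9.63752979e-01,
        -1.70691489e-01],
       [ 9.99999932e-01,  3.39153861e-04, -1.45613979e-04,
         2.48080172e-05],
       [ 0.00000000e+00,  0.00000000e+00,  0.00000000e+00,
         1.00000000e+00]])}
```

View pics/top0.png

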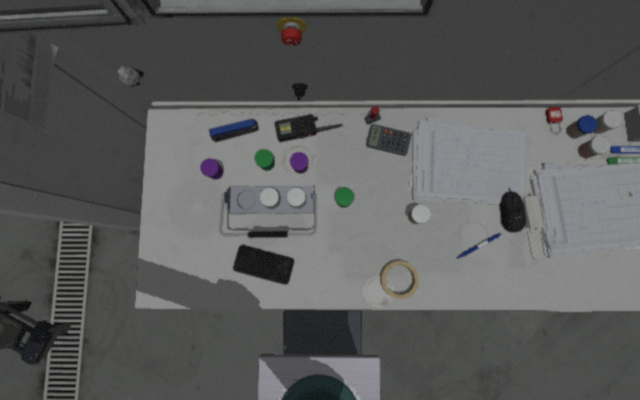

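View pics/side0.png

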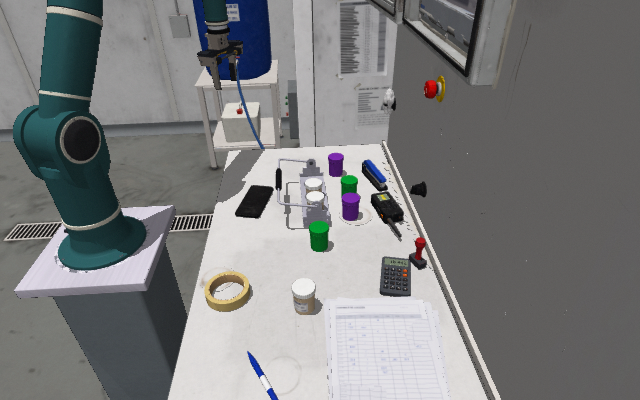

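The top view shows the carrier at about (270,208) with white pots in its middle (270,197) and right (296,197) pockets. The left (+y) pocket at (247,199) is empty. The lone white pot is at (420,213), and the green and purple look-alikes are at (344,197), (264,158), (299,161) and (211,168). The side view agrees; the handle lies towards the robot.

```bash
cat > h.py <<'E'
from station import env, effector, solver, viewer, workorder, search_frame, tip_of
import numpy as np, cv2
def shot(c,name=None):
    s=env.sense(); p,d=viewer.read_camera(c); i=viewer.camera_info(c); K=i["intrinsics"]
    if c=="wrist":
        T=i["T_tool_cam"]; R=s["tcp_rot"]@T[:3,:3]; e=s["ee_pos"]+s["tcp_rot"]@T[:3,3]
    else: R,e=i["rotation"],i["eye"]
    v,u=np.mgrid[:400,:640]
    ray=np.stack([(u-K[0,2])/K[0,0],-(v-K[1,2])/K[1,1],-np.ones(u.shape)],-1)
    P=(ray*d[...,None])@np.asarray(R).T+e
    P[d<=0]=np.nan
    if name: cv2.imwrite(f"pics/{name}.png",p[:,:,::-1])
    return p,P
def blobs(p,P,m,amin=30):
    n,l,st,c=cv2.connectedComponentsWithStats(m.astype(np.uint8))
    return [(c[k].round(1),st[k][4],np.nanmedian(P[l==k],0).round(4),((np.nanpercentile(P[l==k],98,0)+np.nanpercentile(P[l==k],2,0))/2).round(4)) for k in range(1,n) if st[k][4]>=amin]
def lids(p,P,zmin,zmax,amin=30):
    h=cv2.cvtColor(p,cv2.COLOR_RGB2HSV)
    return blobs(p,P,(P[...,2]>zmin)&(P[...,2]<zmax)&(h[...,1]<60)&(h[...,2]>150),amin)
# tool down, jaws along direction at angle a from world x
def down(a=0.):
    z=np.array([np.cos(a),np.sin(a),0]); y=np.array([0,0,-1.]); return np.stack([np.cross(y,z),y,z],1)
E
python3 - <<'E'
from h import *
p,P=shot("top")
for b in lids(p,P,.055,.085): print(*b)
print("bar");
h=p.max(-1)
for b in blobs(p,P,(P[...,2]>.075)&(P[...,2]<.11)&(h<90)&(P[...,0]<.6)&(P[...,0]>.4),15): print(*b)
print(P[213,420],P[198,247],P[197,270])
for n in ["stapler","phone","tape","calculator"]: print(n,[(x["score"],x["at"]) for x in tip_of("top",n)][:2])
for a in (0,np.pi): print(solver.inverse_kinematics([.53,-.27,.2],down(a)))
for a in (0,np.pi): print(solver.inverse_kinematics([.565,.2,.2],down(a)))
E
```

```text
[268.6 196.6] 211 [0.5632 0.1289 0.073 ] [0.564  0.1297 0.0724]
[295.6 196.4] 216 [0.5652 0.0584 0.0728] [0.5642 0.0594 0.0729]
[421.  213.5] 224 [ 0.5205 -0.2656  0.0667] [ 0.5205 -0.2653  0.0661]
bar
[224.6 197.1] 16 [0.5618 0.243  0.0815] [0.5611 0.2417 0.08  ]
[267.6 234.1] 269 [0.4655 0.1261 0.0964] [0.4658 0.1281 0.095 ]
[ 0.52226893 -0.26411204  0.06165976] [0.56924329 0.19864102 0.00950571] [0.56319795 0.12622269 0.07014689]
stapler [(0.87, [0.7674, 0.2424, -0.0031])]
phone [(0.88, [0.3871, 0.1494, 0.0009])]
tape [(0.83, [0.3566, -0.2159, -0.0002])]
calculator [(0.64, [0.7404, -0.1918, 0.0029])]
[-0.28351754  0.52921589  0.95739251  1.80236357 -0.49026325  1.06903174
  0.85440153]
[-0.46063373  0.77469958  1.34836046  1.81063369 -0.80386786  1.24543189
 -2.01768518]
[-0.6848154   0.40630804  0.37408462  1.76664969 -0.17239288  1.00081644
 -0.24503724]
[-0.21730751  0.41327579 -0.23116015  1.73390353  0.10908069  1.00693438
  2.65351727]
```

```bash
python3 - <<'E'
from h import *
env.reach([.5205,-.2655,.20],down(0))
p,P=shot("wrist","w1")
for b in lids(p,P,.055,.085,300): print(*b)
s=env.sense();print(s["t"],s["ee_pos"],s["gripper_width"],s["joint_positions"])
E
```

```text
3.8917 [ 0.5209485  -0.26472057  0.19988622] 0.09201145394638294 [-0.28798153  0.50265687  0.94494209  1.8275059  -0.46637417  1.05269296
  0.83902573]
```

View pics/w1.png

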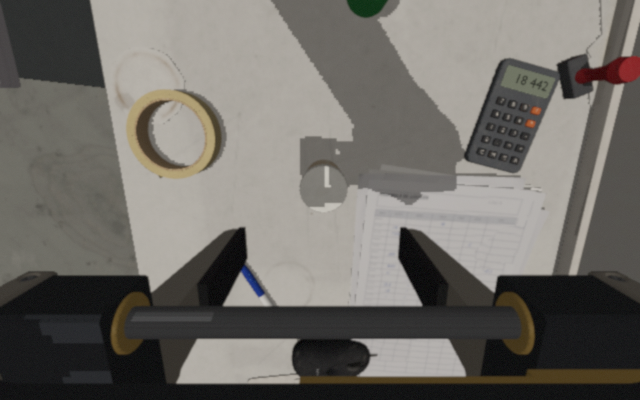

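The wrist view shows the lone pot's lid, partly in shadow, at (323,186), centred between the open fingers. The nearest bystander, the tape, is well away. I'll refine the position from depth alone, then grasp.

```bash
cat >> h.py <<'E'
def lidfit(P,xy,zlo,zhi,r=.04):
    m=(P[...,2]>zlo)&(P[...,2]<zhi)&(np.hypot(P[...,0]-xy[0],P[...,1]-xy[1])<r)
    q=P[m][:,:2].astype(np.float32); (c,rad)=cv2.minEnclosingCircle(q)
    return np.round(c,4),round(rad,4),len(q),np.median(P[m],0).round(4)
E
python3 - <<'E'
from h import *
p,P=shot("wrist")
print(lidfit(P,(.5205,-.2655),.062,.072))
print([(x["score"],x["at"]) for x in tip_of("wrist","pot_c_mid")])
E
```

```text
(array([ 0.5213, -0.2642]), 0.0253, 1762, array([ 0.521 , -0.2632,  0.0659]))
[(0.83, [0.5217, -0.2633, 0.0338])]
```

```bash
python3 - <<'E'
from h import *
env.movel([.5213,-.264,.040],down(0))
effector.grasp(12)
s=env.sense();print(s["t"],s["ee_pos"],s["gripper_width"],s["wrist_force"])
env.movel([.5213,-.264,.20],down(0),rate=.2)
s=env.sense();print(s["t"],s["ee_pos"],s["gripper_width"],s["wrist_force"])
env.reach([.5645,.199,.22],down(0))
p,P=shot("wrist","w2"); s=env.sense();print(s["t"],s["ee_pos"],s["gripper_width"],s["joint_positions"])
print("mid",lidfit(P,(.564,.129),.069,.078),"right",lidfit(P,(.564,.059),.069,.078))
zs=P[...,2]; ok=(abs(P[...,0]-.564)<.05)&(P[...,1]>.16)&(P[...,1]<.235)
for lo,hi in((.002,.012),(.018,.03)): q=P[ok&(zs>lo)&(zs<hi)]; print(lo,len(q),np.nanpercentile(q,[2,50,98],axis=0).round(4).tolist() if len(q) else 0)
E
```

```text
5.9083 [ 0.52141801 -0.26402502  0.04005994] 0.049990676720156904 [0.03081785 0.49036846 1.76993957]
6.8583 [ 0.52065573 -0.26333746  0.19888796] 0.05006826075005075 [-0.63096157  0.4071862  -1.03767527]
8.6083 [0.5649497  0.1971569  0.22013995] 0.05007093712437169 [-1.10036772  0.51354905  0.97391837  1.77483581 -0.47104436  1.10721434
  0.0289069 ]
mid (array([0., 0.]), 0.0, 0, array([nan, nan, nan])) right (array([0.5659, 0.0555]), 0.0243, 127, array([0.5671, 0.0527, 0.0729]))
0.002 1284 [[0.5408, 0.1754, 0.0059], [0.5639, 0.1981, 0.0075], [0.588, 0.221, 0.0091]]
0.018 1834 [[0.5279, 0.1645, 0.0226], [0.5628, 0.2078, 0.0245], [0.6004, 0.234, 0.026]]
  return _methods._mean(a, axis=axis, dtype=dtype,
  ret = um.true_divide(
```

View pics/w2.png

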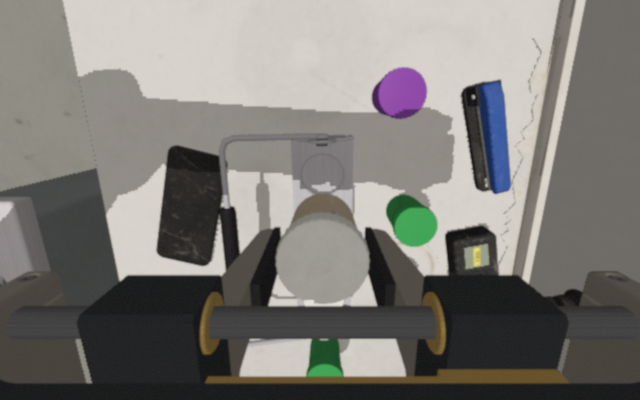

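The empty pocket's ring is visible at (322,172). Depth puts its centre at (0.5644, 0.1985), which agrees with the lid row (0.129 + 0.07). Lower in stages.

```bash
python3 - <<'E'
from h import *
def st(l): s=env.sense();print(l,s["t"],s["ee_pos"].round(4),round(s["gripper_width"],4),s["wrist_force"].round(2)); return s
t=np.array([.5644,.1987])
env.movel([*t,.078],down(0)); env.pause(.2); s=st("above")
e=t-s["ee_pos"][:2]; 
env.movel([*(t+e),.062],down(0),rate=.05); st("in")
env.movel([*(t+e),.0475],down(0),rate=.04); env.pause(.2); s=st("down")
E
```

```text
above 9.9083 [0.5648 0.199  0.0788] 0.0501 [ 0.27 -0.01 -0.59]
in 10.375 [0.5637 0.1982 0.0615] 0.0501 [-0.45  0.06 -1.38]
down 11.0917 [0.5639 0.1984 0.0474] 0.0501 [-0.25 -0.17 -1.13]
```

No contact force, and the depth is as planned. Release, retreat and check.

```bash
python3 - <<'E'
from h import *
effector.release(); env.pause(.3)
env.movel([.5642,.1985,.24],down(0),rate=.2)
env.reach([.466,.19,.24],down(0))
p,P=shot("wrist","w3")
s=env.sense();print(s["t"],s["ee_pos"])
for y in(.059,.129,.199): print(lidfit(P,(.564,y),.066,.085,.033))
m=(P[...,2]>.08)&(P[...,2]<.105)&(p.max(-1)<90)&(abs(P[...,0]-.466)<.04)&(P[...,1]<.22)&(P[...,1]>.03)
q=P[m]; print(len(q),np.percentile(q,[2,50,98],axis=0).round(4).tolist(), cv2.fitLine(q[:,:2].astype(np.float32),cv2.DIST_HUBER,0,.01,.01).ravel())
p,P=shot("top","t3")
for b in lids(p,P,.055,.085): print(*b)
E
```

```text
13.7833 [0.46624191 0.19043874 0.23988371]
(array([0.5648, 0.0609]), 0.0251, 853, array([0.5589, 0.059 , 0.0727]))
(array([0.5644, 0.1309]), 0.0254, 821, array([0.5561, 0.14  , 0.0727]))
(array([0.5637, 0.1983]), 0.0254, 1532, array([0.5627, 0.1993, 0.0728]))
1111 [[0.4586, 0.084, 0.0925], [0.4663, 0.135, 0.0967], [0.4732, 0.1788, 0.0989]] [ 0.00995508 -0.99995047  0.4661474   0.13359752]
[612.8 118.4] 214 [ 0.7747 -0.7811  0.0666] [ 0.7743 -0.781   0.0668]
[600.8 144. ] 219 [ 0.704  -0.7424  0.0668] [ 0.7042 -0.743   0.0669]
[268.5 196.6] 260 [0.5629 0.1298 0.073 ] [0.5632 0.1298 0.073 ]
[295.5 196.4] 262 [0.5652 0.0585 0.073 ] [0.5644 0.0594 0.0728]
```

View pics/w3.png

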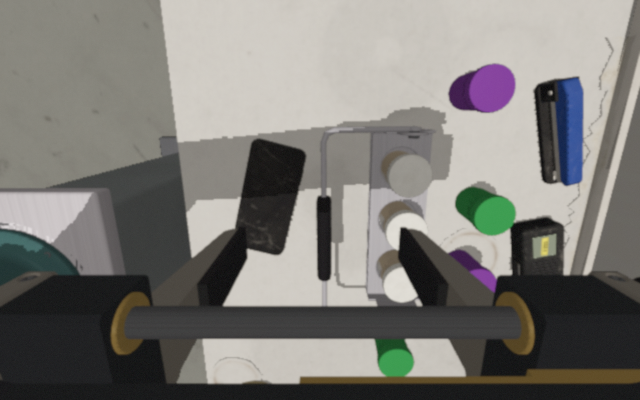

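All three lids are at z = 0.073 and in line, with the new pot's lid at (408,172) in the wrist view, seated like its neighbours. The black grip at (324,238) has its centre at about (0.466, 0.131). Now grasp it and swing along the arc.

```bash
python3 - <<'E'
from h import *
def st(l): s=env.sense();print(l,round(s["t"],2),s["ee_pos"].round(4),round(s["gripper_width"],4),s["wrist_force"].round(2)); return s
D=down(0); off=.015; y=.131
env.reach([.4662,y,.16],D); env.movel([.4662,y,.0887-off],D,rate=.12); st("at")
effector.grasp(35); s=st("grip")
if abs(s["gripper_width"]-.017)<.004:
    for a in np.linspace(1.4,0,9)[1:]:
        env.movel([.5643-.1*np.sin(a),y,.072+.1*np.cos(a)-off],D,rate=.08); s=st(round(a,2))
        if np.linalg.norm(s["wrist_force"])>25: print("stop"); break
p,P=shot("side","s4"); cv2.imwrite("pics/s4.png",cv2.resize(p[100:300,180:500,::-1],None,fx=2.4,fy=2.4))
print([(x["score"],x["at"]) for x in tip_of("side","carrier")])
E
```

```text
at 15.18 [0.4669 0.1314 0.0744] 0.0914 [0.08 0.09 0.24]
grip 16.32 [0.4667 0.131  0.0738] 0.0161 [ 0.84  1.18 -1.07]
1.22 16.68 [0.4708 0.1311 0.0915] 0.0161 [ 1.37 -0.45 -1.52]
1.05 17.05 [0.4778 0.131  0.107 ] 0.0156 [ 1.69 -0.03 -0.98]
0.88 17.42 [0.4877 0.1311 0.1212] 0.0158 [ 1.48  0.86 -2.42]
0.7 17.78 [0.5001 0.1312 0.1336] 0.0158 [ 0.48  1.   -2.42]
0.52 18.15 [0.5142 0.1311 0.1434] 0.0158 [ 1.03  2.32 -2.51]
0.35 18.52 [0.5298 0.1309 0.1507] 0.0162 [ 1.27  2.22 -3.63]
0.18 18.88 [0.5466 0.1308 0.1553] 0.016 [ 0.24  1.91 -1.46]
0.0 19.25 [0.5642 0.1309 0.1569] 0.0159 [-0.39  0.86 -0.92]
[(0.96, [0.5607, 0.1301, 0.0018])]
```

View pics/s4.png

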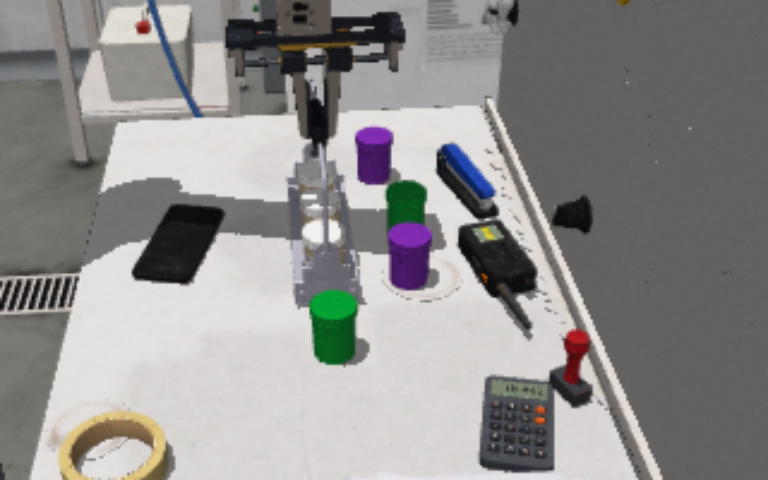

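The handle is upright in the fingers at about (318,130), the carrier still stands on the worktop, and the bystanders have not moved. Lift slowly.

```bash
python3 - <<'E'
from h import *
def st(l): s=env.sense();print(l,round(s["t"],2),s["ee_pos"].round(4),round(s["gripper_width"],4),s["wrist_force"].round(2),s["moment"].round(2)); return s
D=down(0); effector.grasp(50); env.pause(.2); st("regrip")
env.movel([.5643,.131,.207],D,rate=.05); st("mid")
env.movel([.5643,.131,.259],D,rate=.05); env.pause(1.5); st("up")
p,P=shot("side"); cv2.imwrite("pics/s5.png",cv2.resize(p[60:260,180:500,::-1],None,fx=2.4,fy=2.4))
print([(x["score"],x["at"]) for x in tip_of("side","carrier")])
print([(x["score"],x["at"]) for x in tip_of("side","pot_a_mid")])
p,P=shot("wrist","w5")
for y in(.059,.129,.199):
    m=(P[...,2]>.15)&(P[...,2]<.19)&(np.hypot(P[...,0]-.564,P[...,1]-y)<.03); print(m.sum(),np.median(P[m],0).round(4) if m.any() else 0)
E
```

```text
regrip 19.77 [0.5641 0.1309 0.1569] 0.0157 [-0.16  0.32 -1.89] [ 0.05  0.13 -0.01]
mid 20.92 [0.564  0.131  0.2067] 0.0155 [ 0.49  0.2  -6.77] [-0.07  0.04 -0.04]
up 23.61 [0.5643 0.131  0.259 ] 0.0154 [-0.9   0.44 -6.33] [-0.05  0.04  0.01]
[(0.79, [0.5625, 0.1283, 0.1032])]
[(0.86, [0.6597, 0.0526, 0.0382]), (0.83, [0.5661, -0.0652, 0.0316]), (0.81, [0.6438, 0.2923, 0.032]), (0.55, [0.5654, 0.1281, 0.1413])]
16 [0.5776 0.0439 0.1748]
825 [0.5781 0.131  0.1748]
2204 [0.5683 0.1982 0.1749]
```

View pics/s5.png

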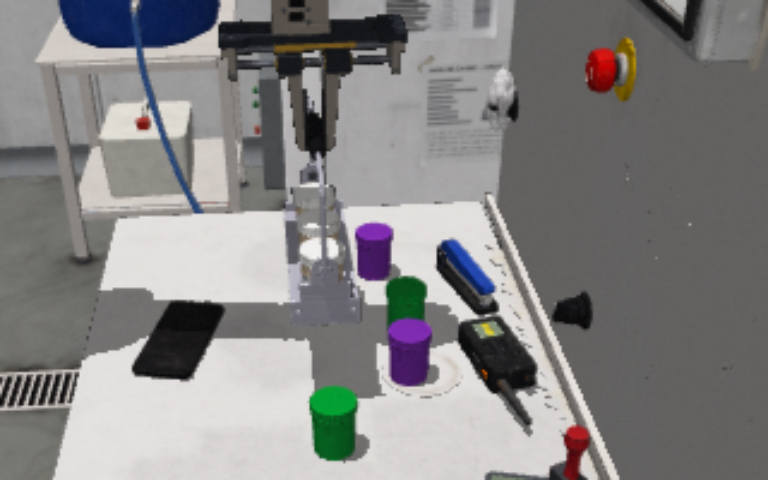

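The carrier hangs level, about 102 mm up. The lids are at z = 0.1748, 0.1748 and 0.1749, and the load of about 6 N is steady. Handing in.

```bash
python3 -c "
from station import workorder; print(workorder.finish_job())"
```

```text
the job is handed in; nothing more can be done
None
```

I handed the job in at about 24 s of the 56 s, with the carrier held about 102 mm above the worktop by its upright handle; the hand-in gives no verdict.

- **Pot:** I gripped the lone pot's lid with 12 N, stood it in the empty +y pocket and let go. Its lid then measured z = 0.073, level with its two neighbours, and nothing showed on the wrist force as it went in.
- **Handle and lift:** I swung the handle upright along its arc while the carrier stood, at under 5 N on the wrist. I then tightened to 50 N on the grip and lifted.
- **Last checks:** The three lids read within 0.1 mm of each other in height (0.1748 to 0.1749 m), so the carrier is level along its length. The load was about 6 N with almost no moment. In the last side view the bystanders in the picture were where they started; the tape was outside it, and the calculator only just inside.
- **Weaker readings:** The wrist camera saw little of the far (-y) lid in the last check, only 16 pixels. In the last picture, the pot network found just one of the three pots in the carrier. The side picture shows the pots standing in it.

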